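# Move a soldered board from preheater to test cassette with a lifter

## Task

Take the lifter from the mat, slide its blade under the hot circuit board on the preheater and lift the board off. Slide the board on the blade into the open front of the test cassette, lower it onto the ledges fully inside, and draw the blade out. Lay the lifter back on the mat, flat on its blade; never touch the board with the gripper, and leave the other things on the bench where they are.

Things in the scene. Friction and masses are not known exactly. Their poses are not given: they have to be found in the camera images.
- lifter: cranked spatula, 140 g, lying flat on its blade on the mat. Steel blade 44 mm wide (y), 2 thick, from x=-15 to its tip at x=+95; at x=0 an upright plate 30 wide rises to the level handle. Balances near x=+15. Origin: underside of the blade, centre line, at the upright plate; x towards the tip, z up
- lifter_grip (a point): middle of the lifter's black handle, at x=-37, y=0, z=60 mm of the lifter. The handle is a level bar 20 wide (y), 20 tall (z 50 to 70 above the blade's underside), from x=+2 back to x=-90
- lifter_blade (a point): top of the lifter's blade, at x=+50, y=0, z=2 mm of the lifter: the board's centre should ride about here
- board: green circuit board 80 x 80 x 3 mm, 90 g, lying loose on the preheater's rails. Five white connector strips on top (within 33 mm in x and 25 mm in y of the middle) reach 11 mm above its underside. Origin: centre of its underside, z up, x roughly along the preheater's x
- preheater: fixed white box 120 (x) x 104 (y) mm, black top at z=35, with two steel rails along x on it: 104 long, 14 wide, tops at z=45, inner faces at y=-32 and +32, open at both ends. Origin: centre of underside, on the bench; x is the way the lifter goes in
- preheater_front (a point): front end of the 10 mm high, 64 mm wide gap between the rails under the board, at mid height: x=-52, y=0, z=40 mm of the preheater. This end, above a small knob, faces the right of the bench (world -y)
- cassette: fixed aluminium case 104 x 104 mm, open in front (-x) and, between two lips, on top. Inside: floor z=33; ledge along each side, top z=45, inner edges y=-32 and +32; walls y=-44 and +44; lips above the ledges, z=59 to 63, inner edges y=-34 and +34; back stop x=+48. Origin: centre of underside, on the bench; x from mouth to back
- cassette_mouth (a point): middle of the cassette's open front at ledge height: x=-52, y=0, z=45 mm of the cassette; it faces the right of the bench (world -y). The board goes in between ledges and lips; the blade can sink between the ledges, down to the floor
- mat: fixed grey rubber mat 260 (x) x 160 (y) x 3 mm. Origin: centre of its underside on the bench
- plug_a: bystander: small orange terminal plug 30 x 16 x 14 mm, origin centre of underside
- plug_b: bystander: another orange terminal plug 30 x 16 x 14 mm
- backshell: bystander: aluminium connector shell 70 x 40 x 15 mm
- reel: bystander: grey solder reel, 54 mm diameter, 34 high
- flux: bystander: small bottle, 36 mm diameter, 75 high
- driver: bystander: screwdriver 170 mm long, lying
- scrap: bystander: small bare green board 60 x 40 mm, lying on the bench
- partsbin: bystander: grey open bin 110 x 90 x 45 mm
There are look-alikes about, which are no part of the job. What is shaped like the preheater but red is not meant.

How it is judged:
On the way, in this order (a step that is already met when the one before it is completed fails the run):
1. the board is lifted clear of the preheater on the lifter (z of board in the frame of preheater above 0.055 m and contact force between board and lifter above 0.2 N and contact force between board and preheater below 0.05 N), for 0.2 s.
2. the board lies on the ledges inside the cassette, and the lifter no longer touches it (x of board in the frame of cassette between -0.012 and 0.011 m and y of board in the frame of cassette between -0.007 and 0.007 m and z of board in the frame of cassette between 0.041 and 0.049 m and angle between board's own z axis and vertical below 0.06 rad and contact force between board and lifter below 0.05 N), for 0.2 s.
At the end, for the whole second after the job is handed in: The board lies flat (0.06 rad) and at rest on the cassette's ledges (within 4 mm), under the lips, its near edge not outside the mouth (its centre at most 12 mm before the cassette's centre). The lifter lies at rest, flat on its blade (0.1 rad), the middle of the blade over the mat (x of board in the frame of cassette between -0.012 and 0.011 m and y of board in the frame of cassette between -0.007 and 0.007 m and z of board in the frame of cassette between 0.041 and 0.049 m and angle between board's own z axis and vertical below 0.06 rad and linear speed of each of board, lifter below 0.02 m/s and x of lifter_blade in the frame of mat between -0.13 and 0.13 m and y of lifter_blade in the frame of mat between -0.08 and 0.08 m and height (world z) of lifter_blade below 0.012 m and angle between lifter's own z axis and vertical below 0.1 rad); the robot touches nothing.
It fails at once if the gripper touches the board (contact force between board and the arm above 0.3 N).
It fails at once if the fingers touch the board (contact force between board and the fingers above 0.3 N).
It fails at once if a bystander is moved by more than 30 mm (distance of any of plug_a, plug_b, backshell, reel, flux, driver, scrap, partsbin from where it was at the start of the episode above 0.03 m).
It also fails if it takes over 67 s, if anything falls off the work surface, if the arm or the gripper's body presses on something with over 40 N, if the wrist force passes 120 N, or if a joint passes its speed limit or range.

## Robot

A 6-joint arm with a two-finger parallel gripper is mounted at the origin on the work surface. World frame = base frame: x ahead of the robot, y to its left, z up, the work surface at z = 0. Lengths are in m, angles in rad, forces in N, time in s.
With the tool pointing down it reaches from about 0.375 to 0.9 m from the base axis. Payload 3.1 kg.
Tool frame: the origin (TCP) lies midway between the tips of the shut fingers; the grasp point (between the pads) lies 19 mm behind it; z points along the fingers, y is the line along which they close (so a half turn about z gives the same grasp; the last joint's range is limited). The gripper opens to 87 mm and grips with 3 to 60 N. Pads are 19 mm wide; open, the fingers measure 117 mm over their backs; the gripper's body (75 mm by 190 mm) begins 51 mm behind the grasp point.
Start: joints at [-1.448, 0.527, 1.433, -0, 1.181, -0.178], TCP at [0.186, -0.597, 0.223] pointing down, gripper open.
Joint ranges: [-3.08, 3.08], [-0.75, 2.2], [0.22, 2.44], [-1.43, 4.57], [0, 2.65], [-2.85, 2.85]. Speed limits (rad/s): [2.79, 2.79, 3.14, 3.14, 3.14, 3.14].

## Interface

Orientations are given as a unit quaternion [x, y, z, w].
In Python, from rig import robot gives the robot as it stands.
- The arm moves only by the shell command python3 -m jog 'ROWS' [FORCE]. ROWS is a JSON object of lists of equal length, an entry for each row: "dp": the shift along the tool's x, y, z in mm, a list of three; "delta_rot": the turn, a rotation vector about the tool's x, y, z in rad, a list of three; "gripper": the opening, from -1 (shut) to 1 (fully open). A call has 1 to 12 rows; each row is the pose to reach, as a shift and turn from the pose commanded when the call began, along the tool's axes at that moment; what a row does not reach only later rows make up. A row lasts 1/10 s, in which the tool goes at most 50 mm and 8.59 degrees, less where a joint would pass 70% of its speed; a pose out of reach is approached as far as the arm can. A call with a gripper value outside its range is refused whole. The fingers move at their own pace and stop on an object; FORCE is the grip in N (left out, the last holds). Time passes only in rows, so rows that repeat a pose let the fingers close. It gives the time, the measured TCP pose, the force, the opening and the grip force at its end, in the units of the state.
- robot.get_obs(): the state, without advancing time (a new reading comes with each control period).
- robot.camera(name): name is "scene" or "top" or "wrist"; returns the picture (400x640x3 uint8, red, green, blue); there is no depth.
- robot.camera_model(name): a dict with "fx", "fy", "cx", "cy" (pixels), "xyz" and "orientation" of the camera in the world; the wrist camera has in their place "T_tool_cam" (4x4, takes a point from camera to tool coordinates, whose origin is the TCP and whose axes are the flange's). Camera axes: x right, y down, z forward; pixel columns grow to the right and rows downward; lengths in m; the calibration is good to about 2 mm. A picture is of the moment at which its call begins: read the wrist's pose just before it. camera_model takes no time and is no camera call.
- robot.hand_in(): hands the job in; it is judged then, once.
Trained networks look in the newest picture that a camera, given by its name, has taken for a name from the list of things; names that differ only in an ending like _2 or _b are one class to them, and where a whole thing is asked for, a point or a joint stands for the part that bears it (a point fixed in the world has none). Each returns a list of dicts, best first, with "score" (0 to 1); they miss things now and then, are a little off and sometimes report something else, mostly with a low value. They report only what shows in the picture. A call takes as long as a camera call. They do not tell look-alikes from the thing itself.
- robot.search_frame(name, camera): "rect" ([left, top, right, bottom] in pixels, round what is visible of it).
The state is a dict: "time": time; "q": joint angles; "joint_velocities": joint speeds; "joint_torque": joint torques, N m; "position": TCP position; "tool_rot": TCP orientation; "ft_force": force on the tool from outside, world axes, zero at the start; "moment": the same for the moment, N m; "grip_width": finger opening in m; "grip_force": force on a finger pad.
Only numpy, scipy, OpenCV 4.12 (cv2) and the standard library are available. Lean on these libraries where they do the work, as an engineer would, in place of code of your own. Each camera call takes 0.05 s, during which the arm holds its last target. There are 200 camera calls.

## Working session

There is one attempt and no reset: what is moved stays moved. The work goes in short steps, Python scripts to look and compute and a shell command to move; the robot and the scene stay as the last step left them, time stands still between calls to the robot, and variables do not carry over. Pictures are saved under pics/ and viewed, at most 10 in all, crops included, and the job is handed in when it is done.

```bash
mkdir -p pics; ls; python3 - <<'E'
from rig import robot
import cv2,numpy as np
o=robot.get_obs();print(o['time'],o['position'],o['tool_rot'],o['grip_width'])
for c in ['scene','top']:
    im=robot.camera(c);cv2.imwrite(f'pics/{c}0.png',im[:,:,::-1])
    m=robot.camera_model(c);print(c,m)
    for n in ['lifter','board','preheater','cassette','mat','lifter_grip','lifter_blade','preheater_front','cassette_mouth']:
        print(n,[(round(d['score'],2),np.round(d['rect']).astype(int).tolist()) for d in robot.search_frame(n,c)[:3]])
print(robot.camera_model('wrist'))
E
```

```text
pics
0.0 [ 0.18570123 -0.59601708  0.22157643] [ 9.88635877e-01  1.50326122e-01  1.53312029e-05 -1.07644496e-03] 0.087203280170581
scene {'fx': 439.34052696036565, 'fy': 439.34052696036565, 'cx': 328.3844591030977, 'cy': 199.4482249509218, 'xyz': array([0.99876606, 0.67537537, 1.01855902]), 'orientation': array([ 0.30011568,  0.89671217, -0.3071378 , -0.10725774])}
lifter [(0.74, [267, 103, 298, 155])]
board [(0.85, [283, 217, 322, 252])]
preheater [(0.73, [276, 214, 333, 268]), (0.71, [420, 192, 476, 240])]
cassette [(0.69, [265, 104, 300, 154]), (0.57, [325, 174, 375, 231])]
mat [(0.6, [236, 111, 312, 170]), (0.28, [246, 200, 253, 210])]
lifter_grip [(0.58, [265, 103, 299, 152])]
lifter_blade [(0.96, [262, 101, 300, 156]), (0.31, [394, 244, 418, 268])]
preheater_front [(0.85, [416, 194, 476, 246]), (0.71, [437, 262, 498, 324]), (0.56, [275, 216, 330, 268])]
cassette_mouth [(0.91, [325, 171, 374, 233])]
top {'fx': 453.19709104082887, 'fy': 453.19709104082887, 'cx': 322.8589753836555, 'cy': 195.4500755860135, 'xyz': array([0.34769747, 0.05392727, 1.2772104 ]), 'orientation': array([-
[... 332 characters left out ...]
6, 480, 225]), (0.44, [282, 191, 332, 237])]
lifter_blade [(0.62, [404, 204, 480, 226])]
preheater_front [(0.86, [141, 221, 192, 260]), (0.59, [209, 261, 264, 301]), (0.55, [276, 132, 326, 169])]
cassette_mouth [(0.85, [282, 189, 331, 236])]
{'fx': 360.5531179291897, 'fy': 360.5531179291897, 'cx': 315.76573962291064, 'cy': 200.80176459929092, 'T_tool_cam': array([[ 1.19791643e-03, -9.64925526e-01, -2.62521037e-01,
         7.16381725e-02],
       [ 9.99997268e-01,  6.28958932e-04,  2.25130387e-03,
         3.20734491e-04],
       [-2.00722562e-03, -2.62523017e-01,  9.64923643e-01,
        -1.62672258e-01],
       [ 0.00000000e+00,  0.00000000e+00,  0.00000000e+00,
         1.00000000e+00]])}
```

```bash
python3 - <<'E'
import cv2
a=cv2.imread('pics/top0.png')[110:320,130:500];a=cv2.resize(a,None,fx=2.15,fy=2.15,interpolation=cv2.INTER_CUBIC);cv2.imwrite('pics/t1.png',a)
E
```

```text
(no output)
```

View pics/t1.png

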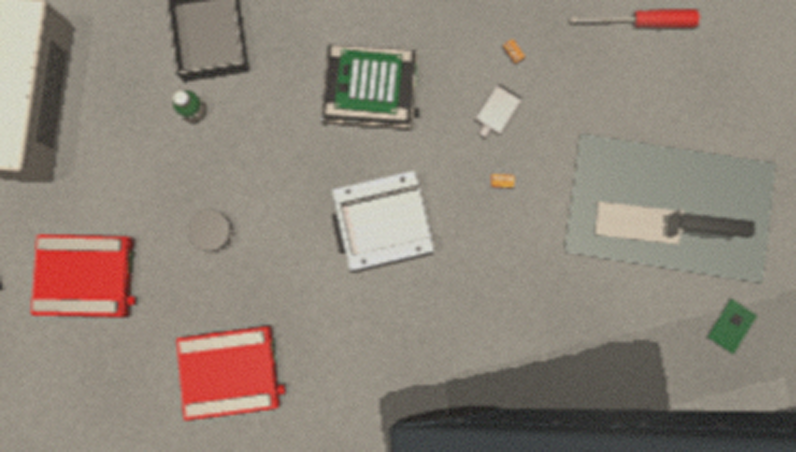

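View pics/scene0.png

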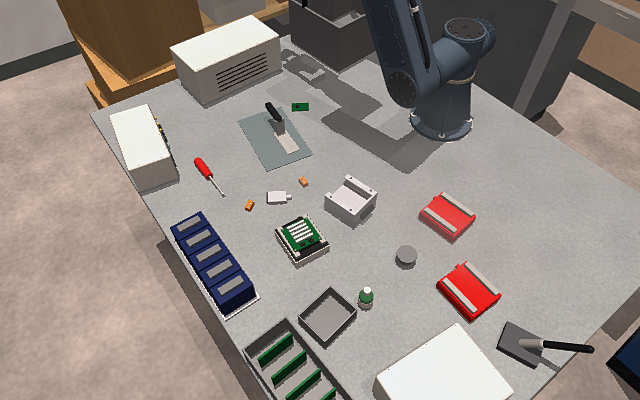

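Top crop: the white-bodied preheater carrying the strip-covered board is at crop (370,87). The two red boxes at (82,276) and (230,372) are decoys. The cassette is at (384,222). The lifter on the mat is at (675,222), and its look-alike at scene (535,345) is off the mat. Next I'll work out coarse world positions for the wrist views.

```bash
cat > h.py <<'E'
from rig import robot
import cv2,numpy as np,json
from scipy.spatial.transform import Rotation as R
def cam(c,o=None):
    m=robot.camera_model(c)
    K=np.array([[m['fx'],0,m['cx']],[0,m['fy'],m['cy']],[0,0,1]])
    T=np.eye(4)
    if c=='wrist':
        o=o or robot.get_obs()
        T[:3,:3]=R.from_quat(o['tool_rot']).as_matrix();T[:3,3]=o['position'];T=T@m['T_tool_cam']
    else: T[:3,:3]=R.from_quat(m['orientation']).as_matrix();T[:3,3]=m['xyz']
    return K,T
def ray(K,T,uv,z):
    d=T[:3,:3]@np.linalg.solve(K,[*uv,1]);p=T[:3,3];return p+d*(z-p[2])/d[2]
def proj(K,T,P):
    P=(np.atleast_2d(P)-T[:3,3])@T[:3,:3];q=P@K.T;return q[:,:2]/q[:,2:]
def state():
    o=robot.get_obs();r=R.from_quat(o['tool_rot']).as_matrix()
    return o
def delta(target_p,target_R=None):
    "shift in tool axes (mm) and rotvec, from present measured pose"
    o=robot.get_obs();r=R.from_quat(o['tool_rot']).as_matrix()
    d=r.T@(np.array(target_p)-o['position'])*1000
    rv=R.from_matrix(r.T@target_R).as_rotvec() if target_R is not None else np.zeros(3)
    print('dp',d.round(1),'rot',rv.round(4));return d,rv
def down(yaw): # tool x at yaw, z down
    c,s=np.cos(yaw),np.sin(yaw);return np.array([[c,s,0],[s,-c,0],[0,0,-1]])
E
python3 - <<'E'
from h import *
K,T=cam('top')
f=lambda u,v:(u/2.15+130,v/2.15+110)
for n,u,v,z in [('handle',711,225,.073),('blade tip',598,221,.005),('pre knob',417,113,.025),('board',370,80,.055),('cass',384,222,.063),('mat',670,205,.003),('reel',210,230,.034),('flux',188,105,.07),('plugb',503,181,.014),('shell',498,110,.015)]:
    print(n,ray(K,T,f(u,v),z).round(3))
delta([.32,-.27,.26],down(np.pi/2))
E
```

```text
handle [ 0.467 -0.302  0.073]
blade tip [ 0.48  -0.175  0.005]
pre knob [0.623 0.06  0.025]
board [0.661 0.12  0.055]
cass [0.476 0.103 0.063]
mat [ 0.501 -0.271  0.003]
reel [0.471 0.327 0.034]
flux [0.627 0.351 0.07 ]
plugb [ 0.533 -0.051  0.014]
shell [ 0.628 -0.047  0.015]
dp [ 225.2 -272.1  -37.4] rot [ 0.    -0.    -1.269]
```

```bash
python3 -m jog '{"dp":[[383,-275,-38],[383,-275,-38],[383,-275,-38],[383,-275,-38],[383,-275,-38],[383,-275,-38],[383,-275,-38],[383,-275,-38],[383,-275,-38],[383,-275,-38],[383,-275,-38],[383,-275,-38]],"delta_rot":[[0,0,-1.269],[0,0,-1.269],[0,0,-1.269],[0,0,-1.269],[0,0,-1.269],[0,0,-1.269],[0,0,-1.269],[0,0,-1.269],[0,0,-1.269],[0,0,-1.269],[0,0,-1.269],[0,0,-1.269]],"gripper":[1,1,1,1,1,1,1,1,1,1,1,1]}'
python3 - <<'E'
from h import *
o=robot.get_obs();im=robot.camera('wrist');np.save('w1.npy',im);json.dump({k:np.array(o[k]).tolist() for k in('position','tool_rot')},open('w1.json','w'))
print(o['time'],o['position'],o['q'])
cv2.imwrite('pics/w1.png',im[:,:,::-1])
E
```

```text
time: 2.2
position: [0.4698, -0.2202, 0.2606]
tool_rot: [0.707, 0.708, -0.0, 0.0]
ft_force: [-1.0, -0.1, -0.2]
grip_width: 0.0873
grip_force: 0.0
2.2 [ 0.46977581 -0.2201957   0.26061435] [-6.53511616e-01  3.37696353e-01  1.64992394e+00 -7.58163067e-04
  1.15373189e+00 -6.54756218e-01]
```

View pics/w1.png

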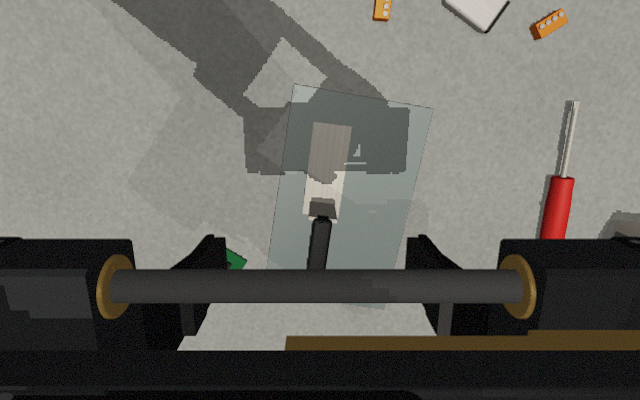

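```bash
python3 - <<'E'
import cv2
a=cv2.imread('pics/w1.png')[110:280,260:380];cv2.imwrite('pics/w1c.png',cv2.resize(a,None,fx=3.5,fy=3.5,interpolation=cv2.INTER_CUBIC))
E
```

```text
(no output)
```

View pics/w1c.png

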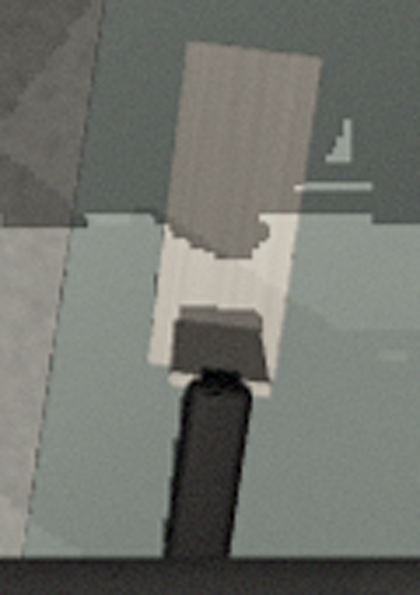

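```bash
cat >> h.py <<'E'
from scipy.optimize import least_squares
def fit(K,T,model,px,z0,x0):
    model=np.array(model,float);px=np.array(px,float)
    def f(s):
        c,n=np.cos(s[2]),np.sin(s[2]);P=model.copy();P[:,:2]=model[:,:2]@np.array([[c,n],[-n,c]])+s[:2];P[:,2]+=z0
        return (proj(K,T,P)-px).ravel()
    r=least_squares(f,x0);return r.x,r.fun.round(2)
E
python3 - <<'E'
from h import *
K,T=cam('wrist',json.load(open('w1.json')))
px=[(u/3.5+260-.36,v/3.5+110-.36) for u,v in[(187,42),(322,59),(148,364),(268,396)]]
m=np.array([(95,22,2),(95,-22,2),(-15,22,2),(-15,-22,2)])/1e3
s,r=fit(K,T,m,px,.003,[.47,-.27,1.57]);print(s,r)
c,n=np.cos(s[2]),np.sin(s[2]);g=s[:2]+np.array([c,n])*-.037
print('grip',g)
# handle front ends check: top edges z=70 at x=+2
P=np.array([[2,10,70],[2,-10,70],[-60,10,70],[-60,-10,70]])/1e3
W=P.copy();W[:,:2]=P[:,:2]@np.array([[c,n],[-n,c]])+s[:2];W[:,2]+=.003
print(((proj(K,T,W)-[260,110])*3.5).round())
gz=.063
# TCP 19mm beyond grasp point
delta([*g,gz-.019],down(s[2]))
E
```

```text
[ 0.47607205 -0.2687425   1.43476018] [ 0.31  1.05 -0.01  1.65 -0.91  0.64  0.59 -3.73]
grip [ 0.47105422 -0.30540067]
[[182. 385.]
 [250. 394.]
 [155. 577.]
 [220. 585.]]
dp [-84.5   1.8 216.5] rot [-0.0004  0.0005  0.136 ]
```

```bash
python3 - <<'E'
from h import *
K,T=cam('wrist',json.load(open('w1.json')))
px=[(u/3.5+260-.36,v/3.5+110-.36) for u,v in[(187,42),(322,59),(148,364)]]
m=np.array([(95,22,2),(95,-22,2),(-15,22,2)])/1e3
s,r=fit(K,T,m,px,.003,[.47,-.27,1.57]);print(s,r)
c,n=np.cos(s[2]),np.sin(s[2]);g=s[:2]+np.array([c,n])*-.037
print('grip',g)
P=np.array([[2,10,70],[2,-10,70],[-50,10,70],[-50,-10,70]])/1e3
W=P.copy();W[:,:2]=P[:,:2]@np.array([[c,n],[-n,c]])+s[:2];W[:,2]+=.003
print(((proj(K,T,W)-[260,110])*3.5).round())
delta([*g,.063-.019],down(s[2]))
E
```

```text
[ 0.47709923 -0.26745401  1.44811577] [ 0.08  0.01 -0.14  0.09  0.06 -0.12]
grip [ 0.47257143 -0.30417593]
[[186. 382.]
 [254. 390.]
 [165. 544.]
 [230. 551.]]
dp [-83.2   3.3 216.5] rot [-0.0004  0.0005  0.1227]
```

```bash
python3 -m jog '{"dp":[[-42,2,30],[-83,3,60],[-83,3,110],[-83,3,150],[-83,3,180],[-83,3,205],[-83,3,216],[-83,3,216],[-83,3,216],[-83,3,216],[-83,3,216],[-83,3,216]],"delta_rot":[[0,0,0.06],[0,0,0.123],[0,0,0.123],[0,0,0.123],[0,0,0.123],[0,0,0.123],[0,0,0.123],[0,0,0.123],[0,0,0.123],[0,0,0.123],[0,0,0.123],[0,0,0.123]],"gripper":[1,1,1,1,1,1,1,1,-1,-1,-1,-1]}' 40
python3 -m jog '{"dp":[[0,0,0],[0,0,0],[0,0,0],[0,0,0]],"delta_rot":[[0,0,0],[0,0,0],[0,0,0],[0,0,0]],"gripper":[-1,-1,-1,-1]}' 40
```

```text
time: 3.45
position: [0.4733, -0.3037, 0.0456]
tool_rot: [0.749, 0.662, 0.0, 0.001]
ft_force: [-0.2, 0.3, 0.2]
grip_width: 0.0627
grip_force: 0.0
time: 3.85
position: [0.4728, -0.3033, 0.0445]
tool_rot: [0.749, 0.662, -0.0, -0.0]
ft_force: [0.7, 0.6, 0.2]
grip_width: 0.0311
grip_force: 0.0
```

```bash
python3 -m jog '{"dp":[[0,0,0],[0,0,0],[0,0,0],[0,0,0],[0,0,0],[0,0,-15],[0,0,-40],[0,0,-75],[0,0,-110],[30,5,-145],[65,12,-175],[105,20,-200]],"delta_rot":[[0,0,0],[0,0,0],[0,0,0],[0,0,0],[0,0,0],[0,0,0],[0,0,0],[0,0,0],[0,0,0],[0,0,-0.02],[0,0,-0.05],[0,0,-0.08]],"gripper":[-1,-1,-1,-1,-1,-1,-1,-1,-1,-1,-1,-1]}' 50
python3 -m jog '{"dp":[[40,6,-20],[80,12,-40],[120,18,-56],[160,25,-56],[195,30,-56],[220,34,-56],[237,36,-56],[237,36,-56],[237,36,-56],[237,36,-56]],"delta_rot":[[0,0,-0.043],[0,0,-0.043],[0,0,-0.043],[0,0,-0.043],[0,0,-0.043],[0,0,-0.043],[0,0,-0.043],[0,0,-0.043],[0,0,-0.043],[0,0,-0.043]],"gripper":[-1,-1,-1,-1,-1,-1,-1,-1,-1,-1]}'
python3 - <<'E'
from h import *
o=robot.get_obs();im=robot.camera('wrist');json.dump({k:np.array(o[k]).tolist() for k in('position','tool_rot')},open('w2.json','w'))
print(o['time'],o['position'],o['tool_rot'],o['q'],o['joint_velocities'].round(3))
cv2.imwrite('pics/w2.png',im[:,:,::-1])
cv2.imwrite('pics/w2c.png',cv2.resize(im[0:280,110:510,::-1],None,fx=2,fy=2,interpolation=cv2.INTER_CUBIC))
E
```

```text
time: 5.05
position: [0.5058, -0.2014, 0.2463]
tool_rot: [0.722, 0.691, 0.0, 0.001]
ft_force: [0.3, 0.7, -1.9]
grip_width: 0.0197
grip_force: 50.0
time: 6.05
position: [0.5514, 0.0327, 0.3003]
tool_rot: [0.707, 0.707, -0.0, -0.0]
ft_force: [-0.6, -0.4, -1.5]
grip_width: 0.0197
grip_force: 50.0
6.05 [0.55135079 0.0327344  0.30030479] [ 7.07405576e-01  7.06807722e-01 -4.37837935e-04 -5.39711097e-05] [-1.42687149e-01  3.44984075e-01  1.51711343e+00 -6.63850934e-04
  1.28010673e+00 -1.41651194e-01] [-0.008 -0.002 -0.001  0.004  0.     0.004]
```

View pics/w2c.png

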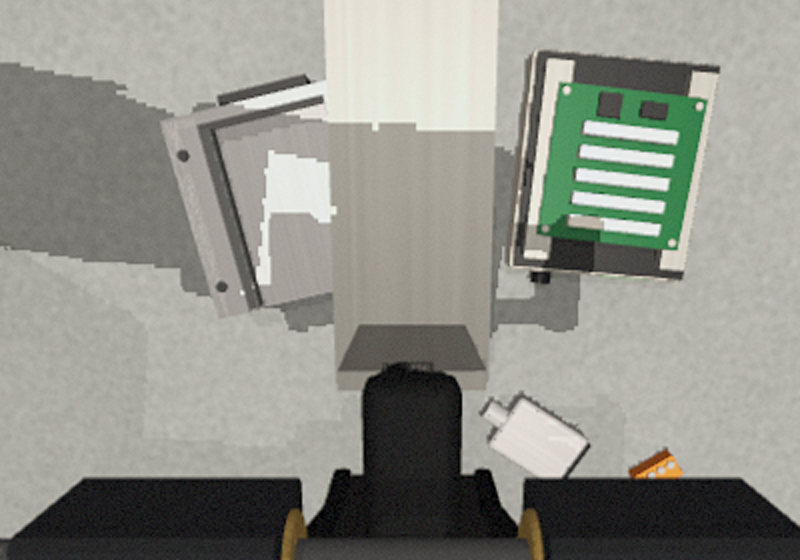

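Crop w2c: the board on the white preheater is at (620,165) with corners around (562,82), (708,98), (678,249) and (537,236). The cassette at (260,200) is half hidden by the blade, so I'll shift +x to uncover it.

```bash
python3 -m jog '{"dp":[[0,30,0],[0,60,0],[0,80,0],[0,80,0],[0,80,0],[0,80,0],[0,80,0]],"delta_rot":[[0,0,0],[0,0,0],[0,0,0],[0,0,0],[0,0,0],[0,0,0],[0,0,0]],"gripper":[-1,-1,-1,-1,-1,-1,-1]}'
python3 - <<'E'
from h import *
o=robot.get_obs();im=robot.camera('wrist')[:,:,::-1];json.dump({k:np.array(o[k]).tolist() for k in('position','tool_rot')},open('w3.json','w'))
print(o['time'],o['position'],o['tool_rot'])
cv2.imwrite('pics/w3.png',im)
K,T=cam('wrist',json.load(open('w3.json')));u=proj(K,T,[.476,.103,.06])[0];print(u)
x=int(u[0]);y=max(0,int(u[1])-75);x=max(x,70)
a=im[y:y+150,x-70:x+70];print('crop b origin',x-70,y)
b=cv2.imread('pics/w2.png')[15:165,355:480]
f=lambda i:cv2.resize(i,None,fx=3,fy=3,interpolation=cv2.INTER_CUBIC)
cv2.imwrite('pics/c3.png',np.hstack([f(b),f(a)]))
E
```

```text
time: 6.8
position: [0.6306, 0.0335, 0.3007]
tool_rot: [0.707, 0.707, -0.0, -0.0]
ft_force: [-0.2, 0.4, -1.8]
grip_width: 0.0195
grip_force: 50.0
6.8 [0.6305617  0.03354686 0.30072304] [ 7.07207801e-01  7.07005646e-01 -2.49079506e-04 -2.84037563e-04]
[172.72038725 103.74058995]
crop b origin 102 28
```

View pics/c3.png

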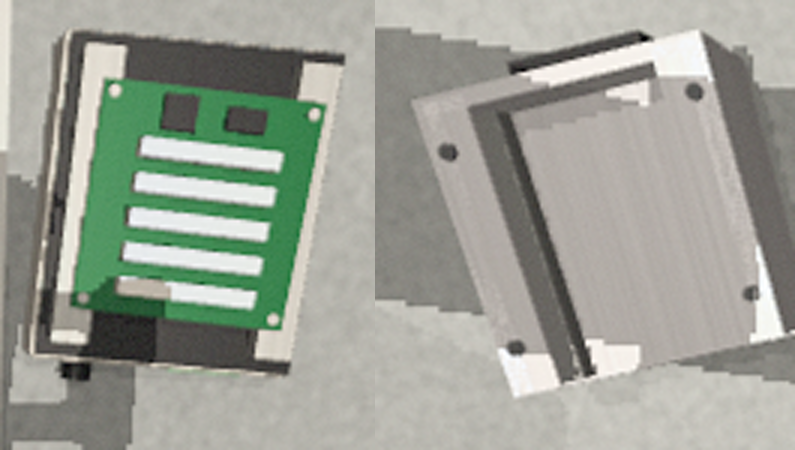

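```bash
python3 - <<'E'
from h import *
K,T=cam('wrist',json.load(open('w2.json')))
g=lambda L,ox,oy,dx=0:[((u-dx)/3+ox-.33,v/3+oy-.33) for u,v in L]
b=g([(106,79),(328,104),(281,331),(72,305)],355,15)
m=np.array([(40,40,3),(40,-40,3),(-40,-40,3),(-40,40,3)])/1e3
sb,r=fit(K,T,m,b,.045,[.66,.12,1.57]);print('board',sb,r)
p=g([(86,43),(128,46),(51,341),(87,344),(304,62),(255,357)],355,15)
m=np.array([(52,46,45),(52,32,45),(-52,46,45),(-52,32,45),(52,-32,45),(-52,-32,45)])/1e3
sp,r=fit(K,T,m,p,0,[.66,.12,1.57]);print('pre',sp,r)
K,T=cam('wrist',json.load(open('w3.json')))
c=g([(413,102),(703,31),(515,398),(781,335),(561,384)],102,28,375)
m=np.array([(52,52,63),(52,-52,63),(-52,52,63),(-52,-52,63),(-52,34,63)])/1e3
sc,r=fit(K,T,m,c,0,[.476,.1,1.57]);print('cas',sc,r)
json.dump(dict(b=list(sb),p=list(sp),c=list(sc)),open('poses.json','w'))
E
```

```text
board [0.66582242 0.12309266 1.46057259] [ 0.11 -0.65  0.   -0.06  0.18  0.08 -0.3   0.72]
pre [0.66520586 0.12337231 1.49026128] [ 0.3  -0.05 -0.63  0.11  0.06 -0.13  0.26 -0.12  0.19  0.04 -0.16  0.15]
cas [0.48294461 0.10526058 1.78845331] [ 0.31  0.5  -0.59  0.91 -0.29 -1.2   0.85 -0.42 -0.27  0.01]
```

```bash
python3 - <<'E'
from h import *
o=json.load(open('w2.json'));K,T=cam('wrist',o)
r=R.from_quat(o['tool_rot']).as_matrix();p=np.array(o['position'])
# lifter pt (x,y,z): tool = (x+37, -y, -19+60-z)
def w(P):
    P=np.array(P,float);return p+np.c_[P[:,0]+37,-P[:,1],41.5-P[:,2]]@r.T/1e3
for n,P in [('back',[(-15,22,2),(-15,-22,2)]),('front50',[(50,22,2),(50,-22,2)]),('tip',[(95,22,2),(95,-22,2)]),('plate top/bot',[(1,15,50),(1,-15,50),(1,15,2),(1,-15,2)])]:
    print(n,((proj(K,T,w(P))-[110,0])*2).round().tolist())
im=cv2.imread('pics/w3.png');cv2.imwrite('pics/w3s.png',cv2.resize(im[0:215,220:420],None,fx=2.7,fy=2.7,interpolation=cv2.INTER_CUBIC))
E
```

```text
back [[334.0, 381.0], [487.0, 381.0]]
front50 [[328.0, 142.0], [494.0, 143.0]]
tip [[322.0, -50.0], [499.0, -50.0]]
plate top/bot [[341.0, 362.0], [479.0, 362.0], [357.0, 326.0], [464.0, 326.0]]
```

```bash
python3 -m jog '{"dp":[[-35,4,0],[-80,8,20],[-115,12,60],[-121,12,105],[-121,12,150],[-121,12,185],[-121,12,210],[-121,12,220],[-121,12,220],[-121,12,220],[-121,12,220],[-121,12,220]],"delta_rot":[[0,0,0.03],[0,0,0.07],[0,0,0.11],[0,0,0.11],[0,0,0.11],[0,0,0.11],[0,0,0.11],[0,0,0.11],[0,0,0.11],[0,0,0.11],[0,0,0.11],[0,0,0.11]],"gripper":[-1,-1,-1,-1,-1,-1,-1,-1,-1,-1,-1,-1]}'
python3 - <<'E'
from h import *
s=json.load(open('poses.json'));b=np.array(s['b']);d=np.array([np.cos(b[2]),np.sin(b[2])])
delta([*(b[:2]-.212*d),.0805],down(b[2]))
im=robot.camera('wrist')[:,:,::-1];cv2.imwrite('pics/w4.png',im)
im=robot.camera('scene')[:,:,::-1]
cv2.imwrite('pics/w4.png',np.vstack([cv2.resize(cv2.imread('pics/w4.png')[0:240,140:500],(600,400))[:280],cv2.resize(im[170:280,230:400],(600,300))]))
E
```

```text
time: 8.05
position: [0.6448, -0.0876, 0.0824]
tool_rot: [0.745, 0.667, 0.001, 0.001]
ft_force: [0.3, -0.0, -1.6]
grip_width: 0.0193
grip_force: 50.0
dp [-0.3 -2.2  1.9] rot [0.0033 0.0006 0.0004]
```

View pics/w4.png

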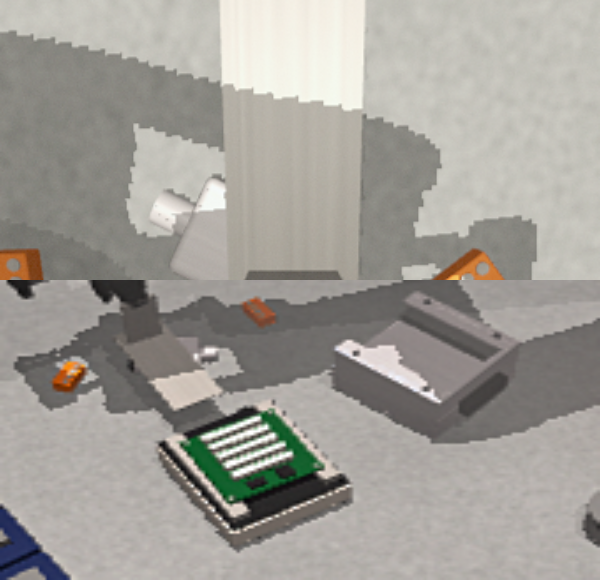

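```bash
python3 -m jog '{"dp":[[0,0,0],[0,0,0],[10,0,0],[20,0,0],[30,0,0],[40,0,0],[50,0,0],[50,0,0],[50,0,0],[50,0,0]],"delta_rot":[[0,0,0],[0,0,0],[0,0,0],[0,0,0],[0,0,0],[0,0,0],[0,0,0],[0,0,0],[0,0,0],[0,0,0]],"gripper":[-1,-1,-1,-1,-1,-1,-1,-1,-1,-1]}'
python3 - <<'E'
from h import *
s=json.load(open('poses.json'));b=np.array(s['b']);d=np.array([np.cos(b[2]),np.sin(b[2])])
delta([*(b[:2]-.087*d),.0805],down(b[2]))
im=robot.camera('scene')[:,:,::-1]
cv2.imwrite('pics/s5.png',cv2.resize(im[185:275,250:350],None,fx=6,fy=6,interpolation=cv2.INTER_CUBIC))
E
```

```text
time: 9.15
position: [0.6492, -0.0379, 0.0805]
tool_rot: [0.745, 0.667, -0.0, 0.0]
ft_force: [-0.5, -1.1, -0.6]
grip_width: 0.0189
grip_force: 50.0
dp [74.9 -1.2  0. ] rot [0.0001 0.0003 0.0001]
```

View pics/s5.png

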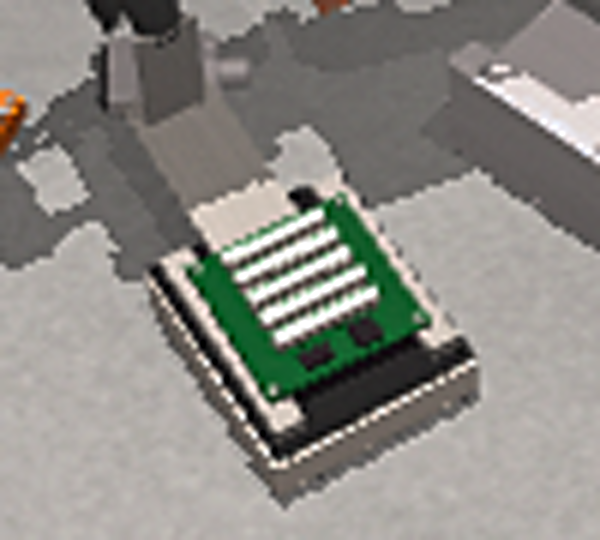

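The blade at (240,215) is entering under the board, centred between the rails, with no resistance. Going on.

```bash
python3 -m jog '{"dp":[[12,-1,0],[26,-1,0],[40,-1,0],[55,-1,0],[67,-1,0],[75,-1,0],[75,-1,0],[75,-1,0],[75,-1,0]],"delta_rot":[[0,0,0],[0,0,0],[0,0,0],[0,0,0],[0,0,0],[0,0,0],[0,0,0],[0,0,0],[0,0,0]],"gripper":[-1,-1,-1,-1,-1,-1,-1,-1,-1]}'
python3 - <<'E'
from h import *
s=json.load(open('poses.json'));b=np.array(s['b']);d=np.array([np.cos(b[2]),np.sin(b[2])])
delta([*(b[:2]-.087*d),.0805],down(b[2]))
E
```

```text
time: 10.1
position: [0.6564, 0.0365, 0.0805]
tool_rot: [0.745, 0.667, -0.0, 0.0]
ft_force: [0.4, -0.3, -1.3]
grip_width: 0.0194
grip_force: 50.0
dp [ 0.1 -0.2  0. ] rot [-0.      0.0003 -0.0003]
```

```bash
python3 -m jog '{"dp":[[0,0,-2],[0,0,-4],[0,0,-6],[0,0,-9],[0,0,-14],[0,0,-22],[0,0,-32],[0,0,-44],[0,0,-56],[0,0,-66],[0,0,-73],[0,0,-78]],"delta_rot":[[0,0,0],[0,0,0],[0,0,0],[0,0,0],[0,0,0],[0,0,0],[0,0,0],[0,0,0],[0,0,0],[0,0,0],[0,0,0],[0,0,0]],"gripper":[-1,-1,-1,-1,-1,-1,-1,-1,-1,-1,-1,-1]}' 60
python3 -m jog '{"dp":[[0,0,-2],[0,0,-2],[0,0,-2],[0,0,-2]],"delta_rot":[[0,0,0],[0,0,0],[0,0,0],[0,0,0]],"gripper":[-1,-1,-1,-1]}'
python3 - <<'E'
from h import *
o=robot.get_obs();im=robot.camera('wrist')[:,:,::-1];json.dump({k:np.array(o[k]).tolist() for k in('position','tool_rot')},open('w6.json','w'))
print(o['position'],o['tool_rot'])
cv2.imwrite('pics/w6.png',im);cv2.imwrite('pics/w6c.png',cv2.resize(im[0:250,200:440],None,fx=2.4,fy=2.4,interpolation=cv2.INTER_CUBIC))
E
```

```text
time: 11.3
position: [0.6566, 0.037, 0.1596]
tool_rot: [0.745, 0.667, 0.0, 0.0]
ft_force: [0.8, 0.2, -1.9]
grip_width: 0.0193
grip_force: 60.0
time: 11.7
position: [0.656, 0.0371, 0.1599]
tool_rot: [0.745, 0.667, -0.0, -0.0]
ft_force: [0.8, -0.5, -2.1]
grip_width: 0.0197
grip_force: 60.0
[0.65595581 0.03705179 0.15988677] [ 7.44919432e-01  6.67154117e-01 -4.27966952e-04 -4.91187519e-04]
```

View pics/w6c.png

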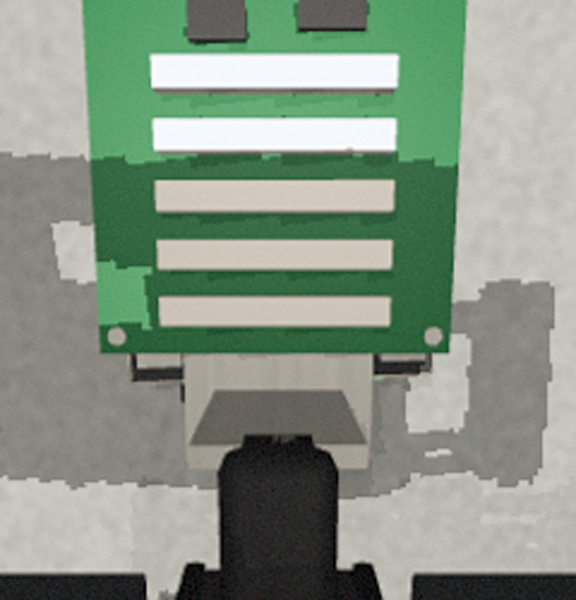

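```bash
python3 - <<'E'
from h import *
o=json.load(open('w6.json'));m=robot.camera_model('wrist');K,_=cam('wrist',o)
T=np.array(m['T_tool_cam'])
for u,v in [(100,353),(450,351),(82,0),(467,0),(184,469),(371,469)]:
    z=.0365 if v<400 else .0395
    p=ray(K,T,(u/2.4+200-.3,v/2.4-.3),z)*1e3;print((u,v),'lifter x,y',(p[0]-37).round(1),(-p[1]).round(1))
s=json.load(open('poses.json'));c=np.array(s['c']);d=np.array([np.cos(c[2]),np.sin(c[2])]);n=np.array([-d[1],d[0]])
print('d',d,'n',n)
for k in (.225,.087): print(c[:2]-k*d)
delta([*(c[:2]-.225*d),.160],down(c[2]))
E
```

```text
(100, 353) lifter x,y 10.5 40.6
(450, 351) lifter x,y 11.1 -39.6
(82, 0) lifter x,y 83.3 40.4
(467, 0) lifter x,y 83.4 -39.3
(184, 469) lifter x,y -17.7 22.4
(371, 469) lifter x,y -17.6 -22.7
d [-0.21594248  0.97640609] n [-0.97640609 -0.21594248]
[ 0.53153166 -0.11443079]
[0.5017316  0.02031325]
dp [-1.642e+02 -1.071e+02  1.000e-01] rot [-1.100e-03 -2.000e-04 -3.277e-01]
```

Board sits square on the blade (centre at lifter x≈51, y≈0.5). Next I carry it to a spot before the cassette mouth.

```bash
python3 -m jog '{"dp":[[-4,-2,0],[-14,-7,0],[-30,-18,0],[-50,-32,0],[-70,-46,0],[-90,-60,0],[-110,-74,0],[-128,-87,0],[-143,-98,0],[-152,-105,0],[-157,-108,0],[-158.5,-109,0]],"delta_rot":[[0,0,-0.01],[0,0,-0.03],[0,0,-0.065],[0,0,-0.105],[0,0,-0.145],[0,0,-0.185],[0,0,-0.225],[0,0,-0.26],[0,0,-0.29],[0,0,-0.315],[0,0,-0.325],[0,0,-0.328]],"gripper":[-1,-1,-1,-1,-1,-1,-1,-1,-1,-1,-1,-1]}'
python3 -m jog '{"dp":[[0,0,3],[0,0,10],[0,0,20],[0,0,32],[0,0,44],[0,0,55],[0,0,63],[0,0,68],[0,0,70],[0,0,70],[0,0,70],[0,0,70]],"delta_rot":[[0,0,0],[0,0,0],[0,0,0],[0,0,0],[0,0,0],[0,0,0],[0,0,0],[0,0,0],[0,0,0],[0,0,0],[0,0,0],[0,0,0]],"gripper":[-1,-1,-1,-1,-1,-1,-1,-1,-1,-1,-1,-1]}'
python3 - <<'E'
from h import *
o=robot.get_obs();im=robot.camera('wrist')[:,:,::-1];json.dump({k:np.array(o[k]).tolist() for k in('position','tool_rot')},open('w7.json','w'))
cv2.imwrite('pics/w7.png',im)
s=json.load(open('poses.json'));c=np.array(s['c']);d=np.array([np.cos(c[2]),np.sin(c[2])])
delta([*(c[:2]-.219*d),.090],down(c[2]));delta([*(c[:2]-.0888*d),.090],down(c[2]))
cs=robot.camera('scene')[:,:,::-1]
a=cv2.resize(im[0:250,170:470],(600,500)) 
cv2.imwrite('pics/w7c.png',a)
# predicted cassette top corners in wrist picture
K,T=cam('wrist',o);C,S=d
for P in [(-52,52,63),(-52,34,63),(-52,-34,63),(-52,-52,63)]:
    w=[c[0]+(P[0]*C-P[1]*S)/1e3,c[1]+(P[0]*S+P[1]*C)/1e3,P[2]/1e3];print(P,((proj(K,T,w)[0]-[170,0])*2).round(1))
E
```

```text
time: 12.95
position: [0.5305, -0.1091, 0.1607]
tool_rot: [0.626, 0.78, 0.0, 0.0]
ft_force: [0.6, -0.5, -2.0]
grip_width: 0.0194
grip_force: 60.0
time: 14.15
position: [0.531, -0.1087, 0.0911]
tool_rot: [0.626, 0.78, 0.0, 0.001]
ft_force: [-0.2, 0.5, -1.7]
grip_width: 0.0193
grip_force: 60.0
dp [ 0.3 -0.7  1. ] rot [0.0008 0.0006 0.0004]
dp [130.5  -0.6   0.9] rot [0.0008 0.0006 0.0004]
(-52, 52, 63) [  51.8 -249.7]
(-52, 34, 63) [ 133.8 -249.5]
(-52, -34, 63) [ 443.1 -248.9]
(-52, -52, 63) [ 525.  -248.7]
```

View pics/w7c.png

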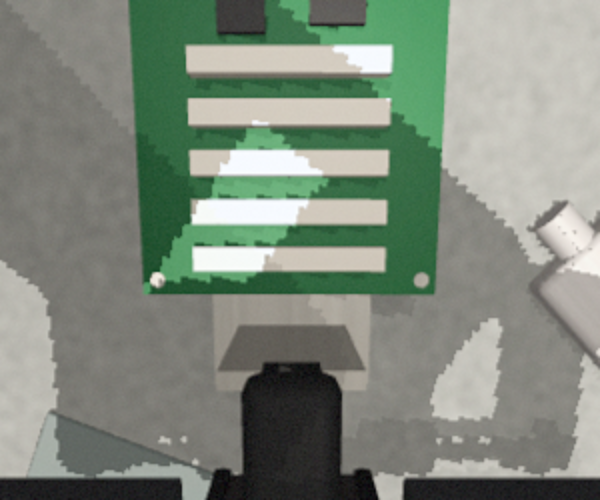

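```bash
python3 -m jog '{"dp":[[2,-0.6,0],[8,-0.6,0],[16,-0.6,0],[25,-0.6,0],[34,-0.6,0],[43,-0.6,0],[52,-0.6,0],[60,-0.6,0],[66,-0.6,0],[70,-0.6,0],[70,-0.6,0],[70,-0.6,0]],"delta_rot":[[0,0,0],[0,0,0],[0,0,0],[0,0,0],[0,0,0],[0,0,0],[0,0,0],[0,0,0],[0,0,0],[0,0,0],[0,0,0],[0,0,0]],"gripper":[-1,-1,-1,-1,-1,-1,-1,-1,-1,-1,-1,-1]}'
python3 - <<'E'
from h import *
s=json.load(open('poses.json'));c=np.array(s['c']);d=np.array([np.cos(c[2]),np.sin(c[2])])
delta([*(c[:2]-.0888*d),.090],down(c[2]))
o=robot.get_obs();K,T=cam('wrist',o);im=robot.camera('wrist');g=cv2.cvtColor(im,cv2.COLOR_RGB2GRAY)
cv2.imwrite('pics/w8.png',im[:,:,::-1])
C,S=d
for P in [(-52,52,63),(-52,34,63),(-52,-34,63),(-52,-52,63),(-30,52,63),(-30,-52,63),(-30,34,63),(-30,-34,63)]:
    w=[c[0]+(P[0]*C-P[1]*S)/1e3,c[1]+(P[0]*S+P[1]*C)/1e3,P[2]/1e3];print(P,proj(K,T,w)[0].round(1))
E
```

```text
time: 15.45
position: [0.5151, -0.0405, 0.0906]
tool_rot: [0.626, 0.78, 0.0, 0.0]
ft_force: [-0.1, 0.2, -3.0]
grip_width: 0.0193
grip_force: 60.0
dp [60.4  0.1  0.6] rot [0.0003 0.0003 0.0005]
(-52, 52, 63) [209.7  46.8]
(-52, 34, 63) [246.4  46.9]
(-52, -34, 63) [385.2  47.1]
(-52, -52, 63) [422.   47.2]
(-30, 52, 63) [206.1  -3.2]
(-30, -52, 63) [425.7  -2.9]
(-30, 34, 63) [244.1  -3.2]
(-30, -34, 63) [387.7  -2.9]
```

```bash
python3 - <<'E'
import cv2,numpy as np
im=cv2.imread('pics/w8.png').astype(int)
for v in (20,38,60):
    for a,b in((198,258),(374,434)): print(v,a,[tuple(im[v-2:v+3,u:u+2].mean((0,1)).astype(int).tolist()) for u in range(a,b,2)])
for u in (228,404): print('col',u,[int(im[v,u-3:u+4].mean()) for v in range(36,60)])
E
```

```text
20 198 [(134, 141, 142), (134, 141, 142), (131, 138, 140), (131, 137, 139), (134, 140, 142), (173, 178, 184), (176, 183, 188), (184, 190, 195), (183, 189, 195), (186, 191, 197), (191, 196, 203), (184, 189, 194), (179, 185, 190), (175, 180, 186), (176, 181, 187), (178, 183, 189), (178, 184, 189), (179, 185, 190), (179, 185, 190), (178, 184, 189), (179, 184, 189), (178, 183, 190), (178, 184, 189), (164, 168, 175), (78, 96, 76), (65, 103, 49), (68, 106, 52), (71, 109, 54), (69, 109, 55), (71, 110, 57)]
20 374 [(111, 165, 89), (109, 164, 88), (108, 164, 88), (109, 165, 88), (80, 126, 64), (66, 94, 58), (173, 178, 178), (250, 253, 251), (243, 249, 249), (240, 245, 249), (241, 248, 249), (247, 252, 249), (246, 251, 249), (244, 249, 249), (241, 247, 249), (241, 247, 249), (243, 248, 249), (242, 248, 249), (241, 247, 249), (246, 249, 249), (248, 250, 249), (248, 250, 249), (242, 247, 249), (247, 248, 249), (250, 251, 250), (213, 220, 222), (196, 204, 206), (196, 204, 205), (196, 204, 205), (196, 204, 205)]
38 198 [(128, 135, 135), (128, 135, 135), (130, 136, 137), (132, 139, 141), (135, 142,
[... 1484 characters left out ...]
14, 168, 93), (113, 169, 94), (111, 166, 91), (111, 167, 92), (112, 167, 92), (110, 163, 92), (124, 132, 131), (122, 126, 131), (125, 129, 134), (139, 144, 148), (153, 160, 163), (171, 177, 180), (183, 190, 192), (188, 196, 198), (193, 201, 202), (191, 199, 200), (188, 196, 197), (190, 198, 199), (195, 203, 204), (198, 206, 207), (195, 203, 205), (192, 199, 201), (191, 198, 200), (192, 199, 201), (192, 200, 202), (193, 200, 201), (194, 201, 202)]
col 228 [182, 182, 181, 182, 182, 181, 181, 182, 182, 182, 184, 160, 113, 99, 99, 99, 99, 99, 96, 135, 160, 159, 144, 119]
col 404 [246, 246, 247, 246, 246, 247, 247, 247, 247, 248, 253, 189, 95, 102, 107, 107, 108, 106, 98, 225, 241, 225, 184, 157]
```

```bash
python3 -m jog '{"dp":[[2,0.6,0],[8,0.6,0],[16,0.6,0],[25,0.6,0],[34,0.6,0],[43,0.6,0],[51,0.6,0],[57,0.6,0],[60,0.6,0],[60,0.6,0],[60,0.6,0],[60,0.6,0]],"delta_rot":[[0,0,0],[0,0,0],[0,0,0],[0,0,0],[0,0,0],[0,0,0],[0,0,0],[0,0,0],[0,0,0],[0,0,0],[0,0,0],[0,0,0]],"gripper":[-1,-1,-1,-1,-1,-1,-1,-1,-1,-1,-1,-1]}'
python3 -m jog '{"dp":[[0,0,1],[0,0,3],[0,0,4],[0,0,5],[0,0,6],[0,0,7],[0,0,9],[0,0,10],[0,0,10.5],[0,0,10.5],[0,0,10.5],[0,0,10.5]],"delta_rot":[[0,0,0],[0,0,0],[0,0,0],[0,0,0],[0,0,0],[0,0,0],[0,0,0],[0,0,0],[0,0,0],[0,0,0],[0,0,0],[0,0,0]],"gripper":[-1,-1,-1,-1,-1,-1,-1,-1,-1,-1,-1,-1]}'
python3 - <<'E'
from h import *
s=json.load(open('poses.json'));c=np.array(s['c']);d=np.array([np.cos(c[2]),np.sin(c[2])])
delta([*(c[:2]-.0888*d),.0795],down(c[2]));o=robot.get_obs()
im=robot.camera('wrist')[:,:,::-1];cv2.imwrite('pics/w9.png',im)
# board near edge from green mask
hsv=cv2.cvtColor(im,cv2.COLOR_BGR2HSV);mk=cv2.inRange(hsv,(45,80,40),(80,255,255))
r,l=np.where(mk[:, :]>0);col=[np.where(mk[:240,u])[0].max() for u in (270,300,340,370)];print(col)
m=robot.camera_model('wrist');K,T=cam('wrist',o)
row=col[0]+1;w=ray(K,T,(300,row),.048);print('near edge cassette x',((w[:2]-c[:2])@d*1e3).round(1))
for v in (60,100,120): u=np.where(mk[v,150:500])[0]+150;print(v,u.min(),u.max(),[((ray(K,T,(q,v),.048)[:2]-c[:2])@[-d[1],d[0]]*1e3).round(1) for q in(u.min(),u.max()+1)])
E
```

```text
time: 16.7
position: [0.5028, 0.018, 0.0906]
tool_rot: [0.626, 0.78, 0.0, 0.0]
ft_force: [0.4, 0.6, -2.0]
grip_width: 0.0197
grip_force: 60.0
time: 17.9
position: [0.5025, 0.0184, 0.0801]
tool_rot: [0.626, 0.78, 0.0, 0.0]
ft_force: [-0.5, -0.1, -2.5]
grip_width: 0.0195
grip_force: 60.0
dp [ 0.3 -0.4  0.6] rot [0.0001 0.     0.0003]
[np.int64(147), np.int64(147), np.int64(147), np.int64(147)]
near edge cassette x -41.7
60 244 385 [np.float64(35.9), np.float64(-36.0)]
100 246 383 [np.float64(35.9), np.float64(-35.9)]
120 247 382 [np.float64(35.8), np.float64(-35.9)]
```

```bash
python3 -m jog '{"dp":[[0,0,1],[0,0,1.5],[0,0,1.5],[-3,0,1.5],[-8,0,1.5],[-15,0,1.5],[-23,0,1.5],[-30,0,1.5],[-30,0,1.5],[-30,0,1.5]],"delta_rot":[[0,0,0],[0,0,0],[0,0,0],[0,0,0],[0,0,0],[0,0,0],[0,0,0],[0,0,0],[0,0,0],[0,0,0]],"gripper":[-1,-1,-1,-1,-1,-1,-1,-1,-1,-1]}'
cat > chk.py <<'E'
from h import *
s=json.load(open('poses.json'));c=np.array(s['c']);d=np.array([np.cos(c[2]),np.sin(c[2])])
o=robot.get_obs();im=robot.camera('wrist')[:,:,::-1]
hsv=cv2.cvtColor(im,cv2.COLOR_BGR2HSV);mk=cv2.inRange(hsv,(45,80,40),(80,255,255))
K,T=cam('wrist',o)
for u in (260,300,340,370):
    g=np.where(mk[:240,u])[0]
    if len(g):
        w=ray(K,T,(u,g.max()+1),.048);print(u,g.max(),'near edge cassette x',((w[:2]-c[:2])@d*1e3).round(1))
E
python3 chk.py
```

```text
time: 18.95
position: [0.509, -0.0113, 0.0785]
tool_rot: [0.626, 0.78, -0.0, -0.0]
ft_force: [0.1, 0.9, -1.1]
grip_width: 0.0192
grip_force: 60.0
260 88 near edge cassette x -41.7
300 88 near edge cassette x -41.7
340 88 near edge cassette x -41.7
370 88 near edge cassette x -41.7
```

```bash
python3 -m jog '{"dp":[[-5,0,0],[-15,0,0],[-28,0,0],[-42,0,0],[-57,0,0],[-72,0,0],[-87,0,0],[-100,0,0],[-110,0,-5],[-115,0,-20],[-115,0,-45],[-115,0,-75]],"delta_rot":[[0,0,0],[0,0,0],[0,0,0],[0,0,0],[0,0,0],[0,0,0],[0,0,0],[0,0,0],[0,0,0],[0,0,0],[0,0,0],[0,0,0]],"gripper":[-1,-1,-1,-1,-1,-1,-1,-1,-1,-1,-1,-1]}'
python3 - <<'E'
from h import *
# lifter original: origin (.4771,-.2675) yaw 1.448; TCP at grip
delta([.4728,-.3035,.12],down(1.4481))
E
```

```text
time: 20.2
position: [0.533, -0.1234, 0.1537]
tool_rot: [0.626, 0.78, -0.0, -0.001]
ft_force: [-0.6, -0.5, -1.9]
grip_width: 0.0193
grip_force: 60.0
dp [-163.   -97.6   33.6] rot [-0.0026 -0.0015  0.3403]
```

```bash
python3 -m jog '{"dp":[[-15,-10,0],[-40,-24,0],[-70,-42,0],[-100,-60,0],[-130,-78,10],[-152,-92,20],[-163,-98,33],[-163,-98,33],[-163,-98,33],[-163,-98,33],[-163,-98,33]],"delta_rot":[[0,0,0.04],[0,0,0.1],[0,0,0.16],[0,0,0.22],[0,0,0.28],[0,0,0.32],[0,0,0.34],[0,0,0.34],[0,0,0.34],[0,0,0.34],[0,0,0.34]],"gripper":[-1,-1,-1,-1,-1,-1,-1,-1,-1,-1,-1]}'
python3 - <<'E'
from h import *
delta([.4728,-.3035,.0445],down(1.4481))
E
```

```text
time: 21.3
position: [0.4741, -0.3023, 0.121]
tool_rot: [0.748, 0.663, 0.0, 0.0]
ft_force: [-0.7, 0.2, -1.9]
grip_width: 0.0195
grip_force: 60.0
dp [-1.3 -1.2 76.5] rot [0.0005 0.     0.0027]
```

```bash
python3 -m jog '{"dp":[[0,0,15],[0,0,35],[0,0,55],[0,0,66],[0,0,71],[0,0,73],[0,0,74.5],[0,0,75.5],[0,0,75.5],[0,0,75.5],[0,0,75.5]],"delta_rot":[[0,0,0],[0,0,0],[0,0,0],[0,0,0],[0,0,0],[0,0,0],[0,0,0],[0,0,0],[0,0,0],[0,0,0],[0,0,0]],"gripper":[-1,-1,-1,-1,-1,-1,-1,-1,-1,-1,-1]}'
```

```text
time: 22.4
position: [0.4736, -0.3037, 0.0454]
tool_rot: [0.749, 0.663, 0.0, 0.0]
ft_force: [-0.5, -0.4, -2.2]
grip_width: 0.0195
grip_force: 60.0
```

```bash
python3 -m jog '{"dp":[[0,0,0.5],[0,0,0.5],[0,0,0.8],[0,0,0.8],[0,0,0.8]],"delta_rot":[[0,0,0],[0,0,0],[0,0,0],[0,0,0],[0,0,0]],"gripper":[-1,-1,-1,-1,-1]}'
```

```text
time: 22.9
position: [0.4736, -0.3037, 0.0445]
tool_rot: [0.749, 0.663, 0.0, 0.0]
ft_force: [-0.2, -0.2, 1.6]
grip_width: 0.0196
grip_force: 60.0
```

Contact with the mat (+1.6 N). Release and retreat.

```bash
python3 -m jog '{"dp":[[0,0,0],[0,0,0],[0,0,0],[0,0,0],[0,0,0],[0,0,0],[0,0,0],[0,0,0],[0,0,-3],[0,0,-12],[0,0,-30],[0,0,-60]],"delta_rot":[[0,0,0],[0,0,0],[0,0,0],[0,0,0],[0,0,0],[0,0,0],[0,0,0],[0,0,0],[0,0,0],[0,0,0],[0,0,0],[0,0,0]],"gripper":[0.2,0.4,0.6,1,1,1,1,1,1,1,1,1]}'
python3 -m jog '{"dp":[[0,0,-40],[0,0,-80],[0,0,-120],[0,0,-150],[0,0,-155],[0,0,-155],[0,0,-155],[0,0,-155]],"delta_rot":[[0,0,0],[0,0,0],[0,0,0],[0,0,0],[0,0,0],[0,0,0],[0,0,0],[0,0,0]],"gripper":[1,1,1,1,1,1,1,1]}'
python3 - <<'E'
from h import *
a=cv2.imread('pics/top0.png')[:,:,::-1]
for cn in('top','wrist','scene'):
    im=robot.camera(cn);cv2.imwrite(f'pics/end_{cn}.png',im[:,:,::-1])
    for n in ('lifter','board','cassette'): print(cn,n,[(round(d['score'],2),np.round(d['rect']).tolist()) for d in robot.search_frame(n,cn)[:2]])
im=cv2.imread('pics/end_top.png')[:,:,::-1];hsv=cv2.cvtColor(im,cv2.COLOR_RGB2HSV);mk=cv2.inRange(hsv,(45,90,40),(80,255,255))
K,T=cam('top');s=json.load(open('poses.json'));c=np.array(s['c'])
u=proj(K,T,[*c[:2],.048])[0];x,y=u.astype(int);v,w=np.where(mk[y-22:y+22,x-22:x+22]);p=ray(K,T,(w.mean()+x-22,v.mean()+y-22),.048)
d=np.array([np.cos(c[2]),np.sin(c[2])]);e=p[:2]-c[:2];print('board in cassette',e@d,e@[-d[1],d[0]],len(v))
D=np.abs(im.astype(int)-a).sum(2)>120
n,l,st,ce=cv2.connectedComponentsWithStats(D.astype(np.uint8));print([(st[i][:5].tolist()) for i in range(1,n) if st[i][4]>15])
E
```

```text
time: 24.1
position: [0.4725, -0.3027, 0.104]
tool_rot: [0.749, 0.663, -0.0, -0.002]
ft_force: [0.5, -0.2, -0.0]
grip_width: 0.087
grip_force: 0.0
time: 24.9
position: [0.4725, -0.3027, 0.2575]
tool_rot: [0.749, 0.663, -0.0, -0.002]
ft_force: [0.1, 0.5, -0.0]
grip_width: 0.0871
grip_force: 0.0
top lifter [(0.79, [407.0, 202.0, 478.0, 221.0])]
top board [(0.84, [291.0, 196.0, 324.0, 228.0]), (0.17, [406.0, 203.0, 474.0, 225.0])]
top cassette [(0.62, [281.0, 192.0, 332.0, 237.0])]
wrist lifter [(0.86, [295.0, 45.0, 333.0, 231.0])]
wrist board []
wrist cassette []
scene lifter [(0.85, [268.0, 105.0, 297.0, 153.0]), (0.62, [292.0, 104.0, 310.0, 112.0])]
scene board [(0.75, [336.0, 185.0, 367.0, 210.0])]
scene cassette [(0.65, [322.0, 175.0, 377.0, 231.0]), (0.55, [249.0, 201.0, 251.0, 208.0])]
board in cassette 0.008566306413086634 -0.003239210072278678 120
[[288, 132, 30, 25, 431], [437, 139, 122, 162, 9716], [562, 157, 39, 79, 1490], [285, 158, 30, 6, 108], [541, 163, 24, 25, 115], [445, 181, 14, 21, 114], [247, 192, 210, 208, 9287], [293, 199, 33, 28, 435], [447, 203, 9, 7, 26], [551, 252, 7, 10, 38], [338, 279, 112, 69, 2318], [533, 291, 105, 52, 3579], [486, 302, 12, 8, 29], [515, 303, 7, 8, 21], [520, 303, 12, 7, 30], [453, 310, 11, 3, 24], [358, 332, 9, 12, 54], [364, 333, 45, 13, 292], [423, 332, 99, 53, 1941], [402, 337, 8, 12, 32], [459, 343, 8, 14, 29], [521, 350, 9, 7, 30], [535, 352, 102, 48, 2637], [340, 362, 29, 38, 513], [373, 362, 11, 6, 32], [391, 365, 85, 35, 1410], [315, 376, 4, 7, 20], [308, 387, 3, 13, 24], [318, 388, 10, 12, 76], [513, 388, 28, 12, 239], [361, 392, 13, 8, 20]]
```

```bash
python3 -m jog '{"dp":[[40,0,0],[90,0,0],[140,0,0],[190,0,0],[235,0,0],[270,-35,0],[270,-35,0],[270,-35,0],[270,-35,0],[270,-35,0]],"delta_rot":[[0,0,0],[0,0,0],[0,0,-0.1],[0,0,-0.2],[0,0,-0.3],[0,0,-0.34],[0,0,-0.34],[0,0,-0.34],[0,0,-0.34],[0,0,-0.34]],"gripper":[1,1,1,1,1,1,1,1,1,1]}'
python3 chk.py; python3 - <<'E'
from h import *
s=json.load(open('poses.json'));c=np.array(s['c']);d=np.array([np.cos(c[2]),np.sin(c[2])]);n=np.array([-d[1],d[0]])
o=robot.get_obs();K,T=cam('wrist',o);im=robot.camera('wrist')[:,:,::-1]
cv2.imwrite('pics/fin.png',im)
# ortho-rectify the cassette plane z=.048 : 1 px = 0.5mm, x up
g=np.array([[-.06,-.06],[-.06,.06],[.06,.06],[.06,-.06]]);W=np.array([[*(c[:2]+a*d+b*n),.048] for a,b in g])
H=cv2.getPerspectiveTransform(proj(K,T,W).astype(np.float32),np.float32([[240,240],[0,240],[0,0],[240,0]]))
r=cv2.warpPerspective(im,H,(240,240));mk=cv2.inRange(cv2.cvtColor(r,cv2.COLOR_BGR2HSV),(45,80,40),(80,255,255))
for q in(-.03,0,.03):
    u=int(120-q*2000);v=np.where(mk[:,u])[0];print('y',q,'x range mm',(120-v.max())/2,(120-v.min())/2)
for q in(-37,-28,30,36):
    v=np.where(mk[int(120-q*2)])[0];print('x',q,'y range',(120-v.max())/2 if len(v) else None,(120-v.min())/2 if len(v) else None)
E
```

```text
time: 26.5
position: [0.4726, -0.0326, 0.2595]
tool_rot: [0.627, 0.779, 0.0, 0.001]
ft_force: [-0.9, -0.8, 0.3]
grip_width: 0.0869
grip_force: 0.0
340 81 near edge cassette x -42.1
370 81 near edge cassette x -42.1
y -0.03 x range mm -41.5 31.0
y 0 x range mm -41.5 31.0
y 0.03 x range mm -41.0 31.0
x -37 y range -33.0 33.0
x -28 y range -35.5 33.0
x 30 y range -35.5 33.0
x 36 y range None None
```

```bash
python3 -c "
from rig import robot
print(robot.hand_in())"
```

```text
the job is handed in; nothing more can be done
None
```

The job is handed in: by my last camera check the board sits inside the cassette about 2 mm toward the mouth from centre and the lifter was set back on the mat. The interface gave no verdict, and I did not separately measure whether the bystanders moved.

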